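# Try the refitted thumb latch of the copper-plated key box

## Robot

A 7-joint arm with a two-finger parallel gripper is mounted at the origin on the work surface. World frame = base frame: x ahead of the robot, y to its left, z up, the work surface at z = 0. Lengths are in m, angles in rad, forces in N, time in s.
With the tool pointing down it reaches from about 0.425 to 0.875 m from the base axis. Payload 4.7 kg.
Tool frame: the origin (TCP) lies between the finger pads; the fingertips stand 14 mm ahead of it and the grasp point (between the pads) lies 5 mm behind it; z points along the fingers, y is the line along which they close (so a half turn about z gives the same grasp; the last joint's range is limited). The gripper opens to 87 mm and grips with 3 to 60 N. Pads are 19 mm wide; open, the fingers measure 117 mm over their backs; the gripper's body (75 mm by 190 mm) begins 51 mm behind the grasp point.
Start: joints at [1.168, 0.321, -0.07, 1.45, 0.023, 1.371, -0.057], TCP at [0.263, -0.594, 0.237] pointing down, gripper open.
Joint ranges: [-2.86, 2.86], [-0.3, 2.09], [-1.38, 1.24], [0.06, 2.45], [-1.56, 4.7], [0.09, 2.05], [-2.69, 2.69]. Speed limits (rad/s): [2.57, 2.57, 3.14, 3.14, 3.14, 3.14, 3.14].

## Interface

Orientations are given as a rotation vector (axis times angle).
In Python, from bench import ctrl gives the robot as it stands.
- The arm moves only by the tool step_arm, never from a script. Its argument "commands" is a list of rows, each an object with "travel": the shift along the tool's x, y, z in m, a list of three; "turn": the turn, a rotation vector about the tool's x, y, z in degrees, a list of three. A call has 1 to 5 rows; each row is the pose to reach, as a shift and turn from the pose commanded when the call began, along the tool's axes at that moment; what a row does not reach only later rows make up. A row lasts 1/10 s, in which the tool goes at most 50 mm and 8.59 degrees, less where a joint would pass 70% of its speed; a pose out of reach is approached as far as the arm can. A call with a gripper value outside its range is refused whole. "gripper" is the opening, from 0 (shut) to 1 (fully open), set as the call begins (left out, the last holds). The fingers move at their own pace and stop on an object; "force" is the grip in N (left out, the last holds). Time passes only in rows, so rows that repeat a pose let the fingers close. It gives the time, the measured TCP pose, the force, the opening and the grip force at its end, in the units of the state.
- ctrl.get_state(): the state, without advancing time (a new reading comes with each control period).
- ctrl.get_image(name): name is "side" or "top" or "wrist"; returns the picture (420x560x3 uint8, red, green, blue); there is no depth.
- ctrl.camera_model(name): a dict with "fx", "fy", "cx", "cy" (pixels), "R" (3x3) and "t" (3): a world point X has camera coordinates R X + t; the wrist camera has in their place "T_tool_cam" (4x4, takes a point from camera to tool coordinates, whose origin is the TCP and whose axes are the flange's). Camera axes: x right, y down, z forward; pixel columns grow to the right and rows downward; lengths in m; the calibration is good to about 2 mm. A picture is of the moment at which its call begins: read the wrist's pose just before it. camera_model takes no time and is no camera call.
- ctrl.close_job(): hands the job in; it is judged then, once.
The state is a dict: "time": time; "joint_positions": joint angles; "qd": joint speeds; "joint_torque": joint torques, N m; "position": TCP position; "tool_rot": TCP orientation; "ft_force": force on the tool from outside, world axes, zero at the start; "torque": the same for the moment, N m; "grip_width": opening from 0.0 (shut) to 1.0 (fully open); "grip_force": force on a finger pad.
Only numpy, scipy, OpenCV 4.12 (cv2) and the standard library are available. Lean on these libraries where they do the work, as an engineer would, in place of code of your own. Each camera call takes 0.05 s, during which the arm holds its last target. There are 200 camera calls.

## Task

The latch of the key box with the copper plate on its lid has just been refitted and needs trying. Press that box's brass thumb latch down so that the lid pops open all the way, then push the lid down until it snaps shut and stays shut. Leave the box with the dark iron plate closed.

Things in the scene. Friction and masses are not known exactly. Their poses are not given: they have to be found in the camera images.
- keybox_thumb (a point): Centre of the top of the brass thumb latch (32 x 36 mm pad, top 45 mm high) sticking out 55 mm from the front of the spruce box (150 x 120 mm) with the COPPER lid plate; boxes are fixed, swap places. x points level to the hinge, y along the front, z up. Pressed down 5 mm (2 N) it frees the lid; stop at 10 mm (3 N); springs back. A hook stands 24 mm behind the pad centre, 79 mm high.
- keybox_push (a point): Point on the copper plate (100 x 80 mm) atop that lid, mid-width, 110 mm from the hinge, 40 mm from the front edge; moves with the lid, z its outward normal. Shut: 67 mm high, 79 mm behind the latch pad centre. Open: about 125 mm high, 26 mm nearer the hinge. Pushing straight down here with closed fingers to the shut height snaps it: 2 N, then 7 to 8 N just before the snap, then a firm stop.
- keybox_lid (a joint): Angle of that lid about its back-edge hinge (55 mm high, 189 mm behind the latch pad's centre): 0 = shut and latched, 0.6 rad = fully open, where its spring holds it, front edge about 145 mm high. The spring opens the lid whenever the latch has not caught.
- otherbox_lid (a joint): The same angle for the lid of the alike box with the dark iron plate; shut (0) at the start, to be left shut.
There are look-alikes about, which are no part of the job. Leave any pink look-alike of the part that bears keybox_thumb alone.

How it is judged:
On the way, in this order (a step that is already met when the one before it is completed fails the run):
1. the lid of the copper-plated box has popped open (value of joint keybox_lid above 0.5 rad), for 0.2 s.
2. the lid is pushed down again (value of joint keybox_lid below 0.03 rad), for 0.2 s.
At the end, for the whole second after the job is handed in: After having popped open (beyond 0.5 rad), the copper-plated box's lid is latched shut again (within 0.03 rad) and stays so untouched; the iron-plated box's lid is shut (value of joint each of keybox_lid, otherbox_lid below 0.03 rad).
It fails at once if the lid of the iron-plated box is opened (value of joint otherbox_lid above 0.1 rad).
It also fails if it takes over 35 s, if anything falls off the work surface, if the arm or the gripper's body presses on something with over 40 N, if the wrist force passes 120 N, or if a joint passes its speed limit or range.

## Working session

There is one attempt and no reset: what is moved stays moved. The work goes in short steps, Python scripts to look and compute and a tool call to move; the robot and the scene stay as the last step left them, time stands still between calls to the robot, and variables do not carry over. Pictures are saved under pics/ and viewed, at most 10 in all, crops included, and the job is handed in when it is done.

Besides the shell and the picture viewer there is one more tool, called after ">>>" in YAML: its name, and indented under it one key for each argument. step_arm: Moves the arm, as the interface text tells. Its arguments: {"type":"object","properties":{"commands":{"type":"array"},"gripper":{"type":"number"},"force":{"type":"number"}},"required":["commands"]}

```bash
mkdir -p pics
python3 - <<'E'
from bench import ctrl
import cv2
s=ctrl.get_state();print(s['time'],s['position'],s['tool_rot'],s['grip_width'])
for n in("top","side"):
    im=ctrl.get_image(n);cv2.imwrite(f'pics/{n}0.png',im[:,:,::-1]);m=ctrl.camera_model(n);print(n,m)
E
```

```text
0.0 [ 0.26290462 -0.59388159  0.23544982] [-3.07177544e+00 -6.49683047e-01  7.50953597e-04] 0.9992098418432643
top {'fx': 462.170892009921, 'fy': 462.170892009921, 'cx': 278.82167552757204, 'cy': 210.80528029482042, 'R': array([[-0.01214255, -0.99974907, -0.01882409],
       [-0.99423815,  0.01407647, -0.10626549],
       [ 0.1065038 ,  0.01742529, -0.99415959]]), 't': array([0.00824519, 0.51211154, 1.04008129])}
side {'fx': 379.6423007376737, 'fy': 379.6423007376737, 'cx': 280.57064410150446, 'cy': 208.16228532300843, 'R': array([[-0.94543726, -0.32552128, -0.01357497],
       [-0.1554543 ,  0.48733166, -0.85926818],
       [ 0.28632559, -0.81027387, -0.51134519]]), 't': array([0.46649868, 0.14896668, 0.86266946])}
```

View pics/top0.png

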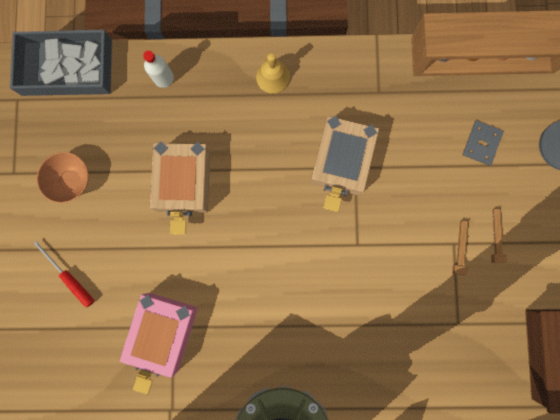

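View pics/side0.png

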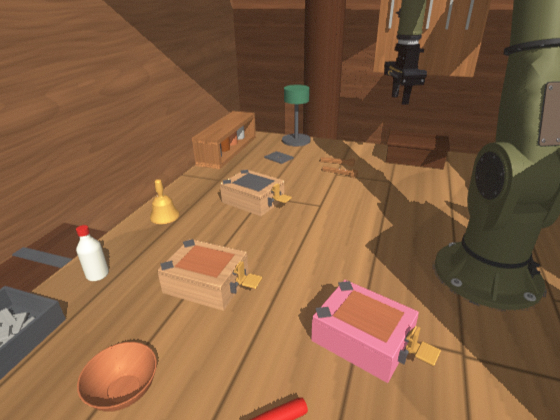

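The top view shows the copper-plated spruce box at (180,178) with its latch pad near (178,226). The iron-plated box is at (346,155) and the pink look-alike at (158,336). In the side view the copper box's pad is near (250,281).

```bash
cat > h.py <<'E'
import numpy as np,cv2
from bench import ctrl
from scipy.spatial.transform import Rotation as Ro
def ray(m,p,z):
    R=m['R'];c=-R.T@m['t'];d=R.T@np.array([(p[0]-m['cx'])/m['fx'],(p[1]-m['cy'])/m['fy'],1]);return c+d*(z-c[2])/d[2]
def tri(pts):
    A=np.zeros((3,3));b=np.zeros(3)
    for m,p in pts:
        R=m['R'];c=-R.T@m['t'];d=R.T@np.array([(p[0]-m['cx'])/m['fx'],(p[1]-m['cy'])/m['fy'],1]);d/=np.linalg.norm(d)
        P=np.eye(3)-np.outer(d,d);A+=P;b+=P@c
    return np.linalg.solve(A,b)
def blob(im,box,lo,hi):
    x0,y0,x1,y1=box;h=cv2.cvtColor(im,cv2.COLOR_RGB2HSV);k=np.zeros(h.shape[:2],np.uint8)
    k[y0:y1,x0:x1]=cv2.inRange(h,lo,hi)[y0:y1,x0:x1]
    c=max(cv2.findContours(k,cv2.RETR_EXTERNAL,cv2.CHAIN_APPROX_NONE)[0],key=cv2.contourArea);return c
E
python3 - <<'E'
from h import *
T=cv2.imread('pics/top0.png')[:,:,::-1].copy();S=cv2.imread('pics/side0.png')[:,:,::-1].copy()
h=lambda I,x,y:cv2.cvtColor(I,cv2.COLOR_RGB2HSV)[y,x]
print(h(T,180,178),h(T,178,228),h(T,157,178),h(T,178,241),h(S,205,262),h(S,250,282),h(S,270,290))
mt,ms=ctrl.camera_model('top'),ctrl.camera_model('side')
c=blob(T,(140,140,215,215),(5,165,60),(12,255,255))
print(cv2.contourArea(c),cv2.boundingRect(c)); r=cv2.boxPoints(cv2.minAreaRect(c));w=np.array([ray(mt,p,.067) for p in r]);print(w,w.mean(0),np.linalg.norm(np.diff(w,axis=0),axis=1))
c2=blob(S,(150,235,250,300),(3,165,60),(12,255,255));M=cv2.moments(c2);print(cv2.contourArea(c2),cv2.boundingRect(c2));M1=cv2.moments(c)
print(tri([(mt,(M1['m10']/M1['m00'],M1['m01']/M1['m00'])),(ms,(M['m10']/M['m00'],M['m01']/M['m00']))]))
b=blob(T,(160,205,200,245),(19,165,60),(30,255,255));print('brass',cv2.contourArea(b),cv2.boundingRect(b),[ray(mt,p,.045).round(4) for p in cv2.boxPoints(cv2.minAreaRect(b))])
a=np.hstack([cv2.resize(T[195:250,150:210],None,fx=7,fy=7),cv2.resize(S[250:305,215:270],None,fx=7,fy=7)])
cv2.imwrite('pics/crop.png',a[:,:,::-1])
E
```

```text
[ 12 146 191] [ 21 155 211] [ 17 103 200] [ 17 125 186] [ 10 152 200] [ 17 155 224] [ 15 133 191]Traceback (most recent call last):
  File "<stdin>", line 6, in <module>
  File "h.py", line 15, in blob
    c=max(cv2.findContours(k,cv2.RETR_EXTERNAL,cv2.CHAIN_APPROX_NONE)[0],key=cv2.contourArea);return c
ValueError: max() iterable argument is empty
```

```bash
cat > m.py <<'E'
from h import *
T=cv2.imread('pics/top0.png')[:,:,::-1].copy();S=cv2.imread('pics/side0.png')[:,:,::-1].copy()
mt,ms=ctrl.camera_model('top'),ctrl.camera_model('side')
c=blob(T,(140,140,215,212),(5,130,60),(14,255,255))
print(cv2.contourArea(c),cv2.boundingRect(c)); r=cv2.boxPoints(cv2.minAreaRect(c));w=np.array([ray(mt,p,.067) for p in r]);print(w,w.mean(0),np.linalg.norm(np.diff(w,axis=0),axis=1))
c2=blob(S,(150,235,250,300),(3,135,60),(13,255,255));M=cv2.moments(c2);print(cv2.contourArea(c2),cv2.boundingRect(c2));M1=cv2.moments(c)
print(tri([(mt,(M1['m10']/M1['m00'],M1['m01']/M1['m00'])),(ms,(M['m10']/M['m00'],M['m01']/M['m00']))]))
b=blob(T,(160,205,200,245),(19,140,60),(30,255,255));print('brass',cv2.contourArea(b),cv2.boundingRect(b),[ray(mt,p,.045).round(4) for p in cv2.boxPoints(cv2.minAreaRect(b))])
a=np.hstack([cv2.resize(T[195:250,150:210],None,fx=7,fy=7),cv2.resize(S[250:305,215:270],None,fx=7,fy=7)])
cv2.imwrite('pics/crop.png',a[:,:,::-1])
E
python3 m.py
```

```text
1463.0 (159, 156, 37, 44)
[[0.6365011  0.27050114 0.067     ]
 [0.63515648 0.18873811 0.067     ]
 [0.53714401 0.1880326  0.067     ]
 [0.53832948 0.2689752  0.067     ]] [0.58678277 0.22906176 0.067     ] [0.08177409 0.09801501 0.08095128]
1066.0 (175, 245, 60, 33)
[0.58565567 0.22838014 0.06635285]
brass 283.0 (169, 211, 17, 23) [array([0.5134, 0.2518, 0.045 ]), array([0.5129, 0.2151, 0.045 ]), array([0.4627, 0.2147, 0.045 ]), array([0.4632, 0.2511, 0.045 ])]
```

View pics/crop.png

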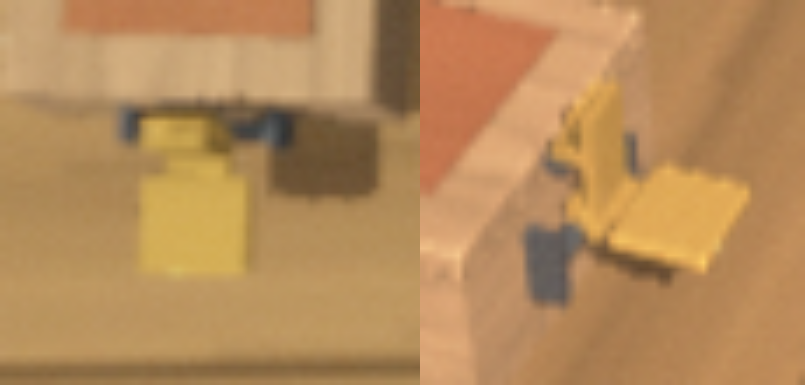

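The crop shows the brass pad at about top px (177.2,226.2) and side px (252,281), with the hook behind it. It sits apart from the iron hinge ears.

```bash
cat >> h.py <<'E'
def go(p,yaw=None):
    s=ctrl.get_state();R=Ro.from_rotvec(s['tool_rot'])
    print(s['time'],'pos',s['position'].round(4),'F',s['ft_force'].round(2),'travel',R.inv().apply(np.array(p)-s['position']).round(4),end=' ')
    if yaw is not None:
        G=Ro.from_euler('z',yaw)*Ro.from_rotvec([np.pi,0,0]); print('turn',np.degrees((R.inv()*G).as_rotvec()).round(2),end='')
    print()
E
python3 - <<'E'
from h import *
mt,ms=ctrl.camera_model('top'),ctrl.camera_model('side')
print(ray(mt,(177.2,226.2),.045),ray(ms,(252,280.5),.045),tri([(mt,(177.2,226.2)),(ms,(252,280.5))]))
go([.52,-.2,.237],0.01); go([.48,.232,.237],0.01)
print(ctrl.get_state()['joint_positions'])
E
```

```text
[0.47837347 0.23259677 0.045     ] [0.47521079 0.23295126 0.045     ] [0.47707111 0.2323111  0.04416024]
0.1 pos [ 0.2629 -0.5939  0.2356] F [ 0.15 -0.66  0.06] travel [ 0.3946 -0.2561 -0.001 ] turn [-0.1   0.03 23.31]
0.1 pos [ 0.2629 -0.5939  0.2356] F [ 0.15 -0.66  0.06] travel [ 5.329e-01 -6.673e-01 -3.000e-04] turn [-0.1   0.03 23.31]
[ 1.16812264  0.32177062 -0.07007678  1.45155634  0.02262196  1.37082026
 -0.05688274]
```

>>> step_arm:
  commands:
    - {"travel": [0.395, -0.256, 0], "turn": [0, 0, 23.3]}
    - {"travel": [0.395, -0.256, 0], "turn": [0, 0, 23.3]}
    - {"travel": [0.395, -0.256, 0], "turn": [0, 0, 23.3]}
    - {"travel": [0.395, -0.256, 0], "turn": [0, 0, 23.3]}
    - {"travel": [0.395, -0.256, 0], "turn": [0, 0, 23.3]}
  gripper: 0

```text
time: 0.6
position: [0.4001, -0.3839, 0.2362]
tool_rot: [-3.141, -0.016, 0.001]
ft_force: [0.0, -0.3, -0.2]
grip_width: 0.633
grip_force: 0.0
```

```bash
python3 -c "
from h import *
go([.52,-.2,.237],0.01); go([.48,.232,.2],0.01)"
```

```text
0.6 pos [ 0.4001 -0.3839  0.2362] F [ 0.04 -0.27 -0.23] travel [ 0.1218 -0.1827 -0.0008] turn [-0.01  0.02 -0.  ]
0.6 pos [ 0.4001 -0.3839  0.2362] F [ 0.04 -0.27 -0.23] travel [ 0.0861 -0.615   0.0363] turn [-0.01  0.02 -0.  ]
```

>>> step_arm:
  commands:
    - {"travel": [0.12, -0.183, 0], "turn": [0, 0, 0]}
    - {"travel": [0.12, -0.183, 0], "turn": [0, 0, 0]}
    - {"travel": [0.12, -0.183, 0], "turn": [0, 0, 0]}
    - {"travel": [0.12, -0.183, 0], "turn": [0, 0, 0]}
    - {"travel": [0.12, -0.183, 0], "turn": [0, 0, 0]}

```text
time: 1.1
position: [0.5201, -0.1951, 0.2364]
tool_rot: [-3.139, -0.029, -0.002]
ft_force: [0.2, -0.2, 0.0]
grip_width: 0.174
grip_force: 0.0
```

>>> step_arm:
  commands:
    - {"travel": [-0.04, -0.432, 0], "turn": [0, 0, 0]}
    - {"travel": [-0.04, -0.432, 0], "turn": [0, 0, 0]}
    - {"travel": [-0.04, -0.432, 0], "turn": [0, 0, 0]}
    - {"travel": [-0.04, -0.432, 0], "turn": [0, 0, 0]}
    - {"travel": [-0.04, -0.432, 0], "turn": [0, 0, 0]}

```text
time: 1.6
position: [0.4912, 0.0488, 0.2363]
tool_rot: [3.141, 0.016, -0.0]
ft_force: [0.2, 0.2, 0.3]
grip_width: 0.004
grip_force: 0.0
```

```bash
python3 -c "
from h import *
go([.476,.232,.16],0.01)"
```

```text
1.6 pos [0.4912 0.0488 0.2363] F [0.21 0.25 0.28] travel [-0.0134 -0.1833  0.0762] turn [ 0.03  0.   -0.01]
```

>>> step_arm:
  commands:
    - {"travel": [-0.015, -0.183, 0.05], "turn": [0, 0, 0]}
    - {"travel": [-0.015, -0.183, 0.05], "turn": [0, 0, 0]}
    - {"travel": [-0.015, -0.183, 0.05], "turn": [0, 0, 0]}
    - {"travel": [-0.015, -0.183, 0.075], "turn": [0, 0, 0]}
    - {"travel": [-0.015, -0.183, 0.075], "turn": [0, 0, 0]}

```text
time: 2.1
position: [0.4704, 0.2349, 0.1578]
tool_rot: [-3.14, -0.03, 0.011]
ft_force: [-0.8, -0.0, -0.6]
grip_width: 0.008
grip_force: 0.0
```

>>> step_arm:
  commands:
    - {"travel": [0, 0, 0], "turn": [0, 0, 0]}
    - {"travel": [0, 0, 0], "turn": [0, 0, 0]}

```text
time: 2.3
position: [0.4758, 0.2286, 0.1618]
tool_rot: [3.141, 0.013, 0.001]
ft_force: [-0.2, -0.0, 0.2]
grip_width: 0.003
grip_force: 0.0
```

Run:
```python
from h import *
go([.476,.232,.08],0.01)
s=ctrl.get_state();im=ctrl.get_image('wrist');m=ctrl.camera_model('wrist');print(m['T_tool_cam'])
cv2.imwrite('pics/w1.png',im[:,:,::-1])
T=np.eye(4);T[:3,:3]=Ro.from_rotvec(s['tool_rot']).as_matrix();T[:3,3]=s['position'];W=np.linalg.inv(T@m['T_tool_cam'])
p=W@np.array([.478,.232,.045,1]);print(m['fx']*p[0]/p[2]+m['cx'],m['fy']*p[1]/p[2]+m['cy'])
```

```text
2.3 pos [0.4758 0.2286 0.1618] F [-0.17 -0.05  0.24] travel [ 0.0001 -0.0034  0.0818] turn [ 0.04 -0.03 -0.09]
[[-6.09332242e-04 -9.70658696e-01 -2.40460652e-01  6.61340991e-02]
 [ 9.99999770e-01 -6.63112742e-04  1.42742889e-04  3.90648466e-04]
 [-2.98007149e-04 -2.40460510e-01  9.70658876e-01 -1.48882941e-01]
 [ 0.00000000e+00  0.00000000e+00  0.00000000e+00  1.00000000e+00]]
277.2078278288662 210.02004312533205
```

View pics/w1.png

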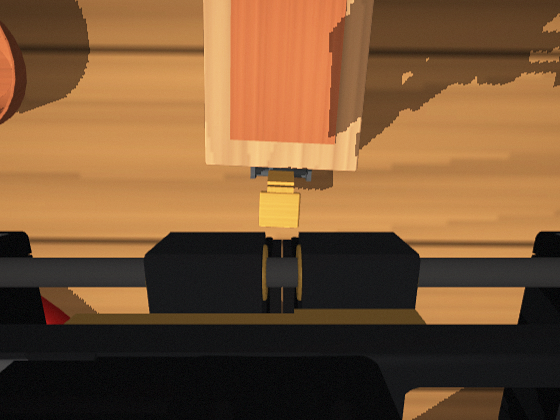

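The wrist view shows the copper box's pad at (279.5,210), against a predicted (277,210). That agrees to within 2 mm, so I'll descend.

>>> step_arm:
  commands:
    - {"travel": [0, -0.002, 0.03], "turn": [0, 0, 0]}
    - {"travel": [0, -0.002, 0.06], "turn": [0, 0, 0]}
    - {"travel": [0, -0.002, 0.08], "turn": [0, 0, 0]}
    - {"travel": [0, -0.002, 0.095], "turn": [0, 0, 0]}
    - {"travel": [0, -0.002, 0.095], "turn": [0, 0, 0]}

```text
time: 2.85
position: [0.4747, 0.2301, 0.0653]
tool_rot: [3.14, 0.013, -0.004]
ft_force: [0.1, 0.2, 0.5]
grip_width: 0.006
grip_force: 0.0
```

>>> step_arm:
  commands:
    - {"travel": [0, 0, 0.004], "turn": [0, 0, 0]}
    - {"travel": [0, 0, 0.008], "turn": [0, 0, 0]}
    - {"travel": [0, 0, 0.012], "turn": [0, 0, 0]}
    - {"travel": [0, 0, 0.015], "turn": [0, 0, 0]}
    - {"travel": [0, 0, 0.015], "turn": [0, 0, 0]}

```text
time: 3.35
position: [0.4744, 0.2322, 0.0514]
tool_rot: [3.141, 0.017, -0.002]
ft_force: [-4.3, 0.2, 3.5]
grip_width: 0.007
grip_force: 2.4
```

Run:
```python
from h import *
go([.476,.231,.1],0.01)
im=ctrl.get_image('side');cv2.imwrite('pics/s2.png',im[:,:,::-1])
```

```text
3.35 pos [0.4744 0.2322 0.0514] F [-4.31  0.2   3.47] travel [ 0.0016  0.0012 -0.0486] turn [0.01 0.07 0.04]
```

View pics/s2.png

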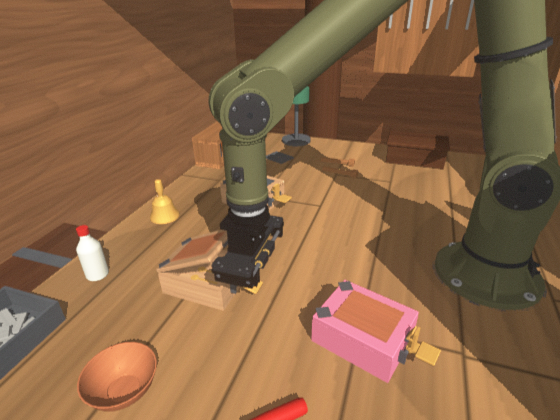

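The side view shows the lid part open at (205,250), with its front edge against the gripper body (Fx -4 N). I'll back off forward and upward.

>>> step_arm:
  commands:
    - {"travel": [-0.01, 0, -0.001], "turn": [0, 0, 0]}
    - {"travel": [-0.02, 0, -0.012], "turn": [0, 0, 0]}
    - {"travel": [-0.04, 0, -0.03], "turn": [0, 0, 0]}
    - {"travel": [-0.05, 0, -0.06], "turn": [0, 0, 0]}
    - {"travel": [-0.05, 0, -0.1], "turn": [0, 0, 0]}

```text
time: 3.9
position: [0.4224, 0.2306, 0.1509]
tool_rot: [3.139, 0.018, -0.004]
ft_force: [1.3, -0.7, 0.3]
grip_width: 0.005
grip_force: 0.0
```

>>> step_arm:
  commands:
    - {"travel": [0, 0, -0.04], "turn": [0, 0, 0]}
    - {"travel": [0, 0, -0.06], "turn": [0, 0, 0]}
    - {"travel": [0, 0, -0.06], "turn": [0, 0, 0]}

```text
time: 4.2
position: [0.4271, 0.2322, 0.2149]
tool_rot: [-3.14, -0.015, -0.012]
ft_force: [0.6, 0.2, -0.0]
grip_width: 0.004
grip_force: 0.0
```

Run:
```python
from h import *
go([.563,.230,.215],0.01)
a=ctrl.get_image('side');b=ctrl.get_image('wrist');cv2.imwrite('pics/sw3.png',np.hstack([a[150:350,100:350],b[0:200,150:400]])[:,:,::-1])
```

```text
4.2 pos [0.4271 0.2322 0.2149] F [ 0.56  0.19 -0.05] travel [0.1359 0.0035 0.001 ] turn [-0.07 -0.45 -0.01]
```

View pics/sw3.png

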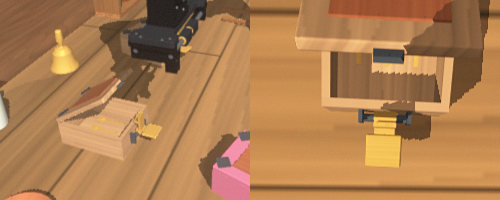

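The lid stands wide open, seen at about (95,100) in the side half and as an open front in the wrist half. Next I'll move over the plate and push.

>>> step_arm:
  commands:
    - {"travel": [0.05, 0.003, 0], "turn": [0, 0, 0]}
    - {"travel": [0.1, 0.003, 0], "turn": [0, 0, 0]}
    - {"travel": [0.136, 0.003, 0], "turn": [0, 0, 0]}
    - {"travel": [0.136, 0.003, 0.02], "turn": [0, 0, 0]}
    - {"travel": [0.136, 0.003, 0.04], "turn": [0, 0, 0]}

```text
time: 4.8
position: [0.5613, 0.2294, 0.1684]
tool_rot: [-3.141, -0.015, 0.005]
ft_force: [-0.3, 0.3, -0.8]
grip_width: 0.002
grip_force: 0.0
```

>>> step_arm:
  commands:
    - {"travel": [0, 0, 0.015], "turn": [0, 0, 0]}
    - {"travel": [0, 0, 0.03], "turn": [0, 0, 0]}
    - {"travel": [0, 0, 0.045], "turn": [0, 0, 0]}
    - {"travel": [0, 0, 0.06], "turn": [0, 0, 0]}
    - {"travel": [0, 0, 0.07], "turn": [0, 0, 0]}

```text
time: 5.3
position: [0.5606, 0.2296, 0.1001]
tool_rot: [3.141, 0.016, -0.001]
ft_force: [-1.4, 0.2, 1.5]
grip_width: 0.008
grip_force: 0.9
```

Run:
```python
from h import *
go([.563,.230,.081],0.01)
```

```text
5.3 pos [0.5606 0.2296 0.1001] F [-1.36  0.15  1.47] travel [ 0.0024 -0.0004  0.0191] turn [0.03 0.05 0.02]
```

>>> step_arm:
  commands:
    - {"travel": [0, 0, 0.006], "turn": [0, 0, 0]}
    - {"travel": [0, 0, 0.012], "turn": [0, 0, 0]}
    - {"travel": [0, 0, 0.016], "turn": [0, 0, 0]}
    - {"travel": [0, 0, 0.018], "turn": [0, 0, 0]}
    - {"travel": [0, 0, 0.018], "turn": [0, 0, 0]}

```text
time: 5.8
position: [0.5616, 0.2297, 0.0834]
tool_rot: [-3.141, -0.016, -0.002]
ft_force: [-0.3, 0.2, 0.5]
grip_width: 0.009
grip_force: 0.0
```

>>> step_arm:
  commands:
    - {"travel": [0, 0, 0.001], "turn": [0, 0, 0]}
    - {"travel": [0, 0, 0.002], "turn": [0, 0, 0]}
    - {"travel": [0, 0, 0.002], "turn": [0, 0, 0]}

```text
time: 6.1
position: [0.5617, 0.2297, 0.0817]
tool_rot: [-3.141, -0.016, -0.002]
ft_force: [1.2, -0.2, 1.3]
grip_width: 0.0
grip_force: 0.7
```

>>> step_arm:
  commands:
    - {"travel": [0, 0, 0.001], "turn": [0, 0, 0]}
    - {"travel": [0, 0, 0.002], "turn": [0, 0, 0]}
    - {"travel": [0, 0, 0.002], "turn": [0, 0, 0]}

```text
time: 6.4
position: [0.5616, 0.2297, 0.0801]
tool_rot: [3.141, 0.016, 0.001]
ft_force: [-0.5, -1.0, 4.9]
grip_width: 0.001
grip_force: 2.1
```

>>> step_arm:
  commands:
    - {"travel": [0, 0, 0.001], "turn": [0, 0, 0]}
    - {"travel": [0, 0, 0.002], "turn": [0, 0, 0]}
    - {"travel": [0, 0, 0.002], "turn": [0, 0, 0]}

```text
time: 6.7
position: [0.5615, 0.2297, 0.0795]
tool_rot: [3.141, 0.016, 0.002]
ft_force: [-3.9, -1.8, 12.5]
grip_width: 0.007
grip_force: 6.4
```

That is a firm stop: 12.5 N at tip height about 66 mm. I'll raise and look.

>>> step_arm:
  commands:
    - {"travel": [0, 0, -0.002], "turn": [0, 0, 0]}
    - {"travel": [0, 0, -0.01], "turn": [0, 0, 0]}
    - {"travel": [0, 0, -0.04], "turn": [0, 0, 0]}
    - {"travel": [0, 0, -0.08], "turn": [0, 0, 0]}
    - {"travel": [0, 0, -0.12], "turn": [0, 0, 0]}

```text
time: 7.2
position: [0.5604, 0.2295, 0.1982]
tool_rot: [3.141, 0.016, -0.003]
ft_force: [0.5, 0.3, 0.1]
grip_width: 0.003
grip_force: 0.0
```

>>> step_arm:
  commands:
    - {"travel": [-0.05, 0, -0.02], "turn": [0, 0, 0]}
    - {"travel": [-0.1, 0, -0.02], "turn": [0, 0, 0]}
    - {"travel": [-0.1, 0, -0.02], "turn": [0, 0, 0]}

```text
time: 7.5
position: [0.4551, 0.23, 0.2175]
tool_rot: [3.138, 0.024, -0.003]
ft_force: [0.4, 0.2, -0.0]
grip_width: 0.007
grip_force: 0.0
```

Run:
```python
from h import *
go([.563,.230,.215],0.01)
a=ctrl.get_image('side');b=ctrl.get_image('wrist');cv2.imwrite('pics/sw4.png',np.hstack([a[150:350,100:350],b[0:200,150:400]])[:,:,::-1])
```

```text
7.5 pos [0.4551 0.23   0.2175] F [ 0.43  0.17 -0.02] travel [0.1078 0.0016 0.0023] turn [0.21 0.09 0.3 ]
```

View pics/sw4.png

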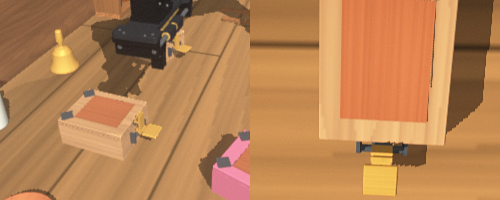

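The lid is shut and the latch caught. Before handing in, I'll check the open angle in the earlier picture.

Run:
```python
from h import *
m=ctrl.camera_model('side')
for a in(.4,.5,.6):
  for y in(.17,.29):
    p=m['R']@np.array([.668-.15*np.cos(a)+.008*np.sin(a),y,.055+.15*np.sin(a)+.008*np.cos(a)])+m['t'];print(a,y,m['fx']*p[0]/p[2]+m['cx']-100,m['fy']*p[1]/p[2]+m['cy']-150)
I=cv2.imread('pics/sw3.png')[60:160,40:170];cv2.imwrite('pics/z.png',cv2.resize(I,None,fx=6,fy=6))
```

```text
0.4 0.17 136.6587627170525 79.18799980832713
0.4 0.29 110.07737372507023 112.931697349415
0.5 0.17 133.11870387609176 73.49165530237639
0.5 0.29 105.88191301039859 106.67939482718049
0.6 0.17 129.0236564491821 67.94583831837227
0.6 0.29 101.07707628040953 100.5556084721077
```

View pics/z.png

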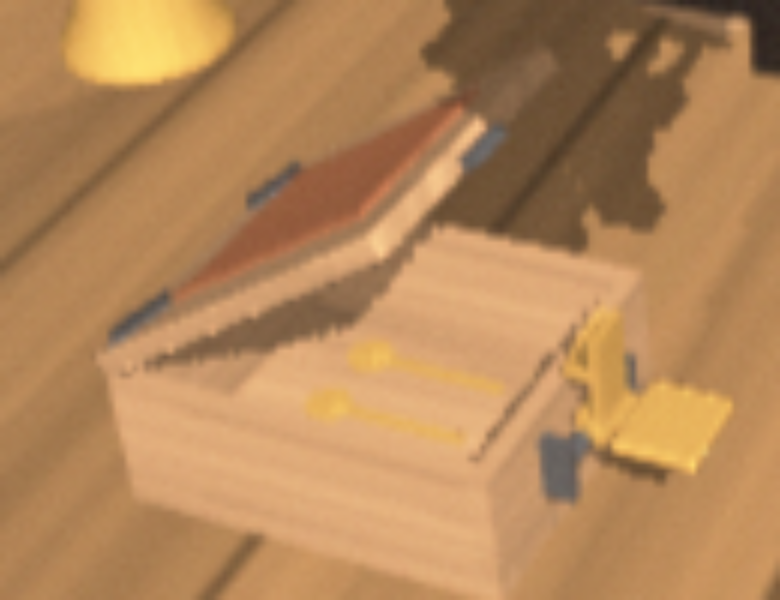

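The enlarged picture puts the lid's near front corner at crop (102.5,99.7), against (101,100.6) predicted for 0.6 rad. So it was fully open, and I'll hand in.

```bash
python3 -c "
from bench import ctrl
print(ctrl.close_job())"
```

```text
the job is handed in; nothing more can be done
None
```

The copper-plated box's lid popped fully open (about 0.6 rad), was pushed shut and looked latched in the last picture; the iron-plated box was not touched, and the job is handed in without a verdict shown.

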